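# Show the formed case ring on the spring slide

### The job

Lift the formed brass case ring out of the open die and lay it, collar up and flat, in the round recess of the spring slide, then let go of it. Then take the slide's black knob, pull the slide out until the line on its top meets the line on the brass index clip, and keep it there so the watchmaker can examine the ring: finish while still holding the knob, with the ring lying in its recess. Leave the tools and pots around the work where they are.

Things in the scene. Friction and masses are not known exactly. Their poses are not given: they have to be found in the camera images.
- die: Steel die block fixed to the bench: lower plate 130 x 112 x 12 mm with a block 100 x 100 mm on it, flat top face 40 mm above the bench, with one round cavity in the middle, 53 mm across and 6 mm deep, open at the top, in which the ring starts. Origin: centre of the underside. z up; x, y along its edges.
- ring: Brass case ring, a loose formed part of 40 to 85 g: flange 50 mm across and 6 mm high at the bottom, above it a collar 40 mm across (outside) and 14 mm high; through bore of 34 mm; 20 mm high in all. Origin: centre of the underside of the flange. z along the bore, to the collar side (up at the start). In the die the flange top is flush with the die's face and the collar stands 14 mm above it.
- bed: Aluminium bed of the spring slide, fixed to the bench, 310 x 104 mm, with two side rails (12 mm wide, 30 mm high, at y = -46 and +46 mm) and a dark end block 40 mm high at its +x end (from x = 145 to 165 mm). Origin on the bench surface, on the middle line of the bed. The slide is pulled out along the bed's own -x (roughly towards the robot).
- carriage (a joint): Travel of the spring slide along the bed's -x: 0 = home, where a spring keeps it, growing as it is pulled out, end stop at 0.085 m. The spring pulls it home with about 2.4 N at 0 and 1.2 N more per 10 mm (about 7 to 10 N at the mark); it slides home if let go. The index clip lies 0.040 to 0.065 m of travel away from home.
- nest (a point): Centre of the floor of the round recess in the slide: 56 mm across, 6 mm deep, open at the top. The slide is a steel block 84 x 76 mm whose top is 34 mm above the bench, so this floor is 28 mm above the bench. Moves with the slide; at home it lies at x = +60 mm on the bed. Axes as the bed's.
- knob_top (a point): Centre of the top of the slide's upright black knob: cylinder 20 mm across and 36 mm high, top 70 mm above the bench, standing on a flat arm of the slide (30 mm wide, top 34 mm above the bench), 115 mm from the recess centre along the bed's -x. To be pinched from above. Axes as the bed's.
- slide_line (a point): Outer end of the dark 3 mm wide line scribed across the slide's top beside the recess, level with the recess centre along x and 38 mm from it along the bed's +y, 34 mm above the bench. Moves with the slide. Axes as the bed's.
- index_line (a point): Inner end of the dark line on top of the brass index clip (14 mm along the rail, 18 mm across, top 36 mm above the bench) clamped on the bed's +y rail. The mark is reached when slide_line has the same x as index_line in the bed's frame. Its place along the rail differs each time. Axes as the bed's.
- screwdriver: Loose screwdriver 150 mm long lying to one side; leave alone. Origin underneath its middle.
- tweezers: Loose brass tweezers, 150 mm long, 5 mm thick, lying to one side; leave alone. Origin underneath, 60 mm from the blunt end.
- eyeglass: Loose black eyeglass (short round body 36 mm across, 30 mm high), standing to one side; leave alone. Origin: centre of the underside.
- oil_pot: Loose small amber glass pot with a steel lid, 40 mm across, 45 mm high, standing to one side; leave alone. Origin: centre of the underside.
Things that resemble listed ones, but are neither listed nor needed, are in the scene too. Of the things that look like the ring, the smallest one is meant.

How it is judged (in metres and radians):
On the way, in this order (a step that is already met when the one before it is completed fails the run):
1. the ring has been lifted clear of the die in the fingers (z of ring in the frame of die above 0.055 m and contact force between the fingers and ring above 0.2 N), for 0.1 s.
2. the ring lies flat in the recess of the slide, let go, before the slide is pulled (horizontal distance between ring and nest below 0.005 m and z of ring in the frame of nest between -0.003 and 0.003 m and angle between ring's own z axis and vertical below 0.1 rad and contact force between the fingers and ring below 0.1 N and value of joint carriage below 0.015 m), for 0.2 s.
At the end, for the whole second after the job is handed in: For the last second the fingers hold the slide against its spring (over 3 N), still, its line within 4 mm of the clip's line, propped by nothing else; the ring lies in the recess untouched, within 5 mm of its centre and 3 mm of its floor, upright within 0.1 rad (x of slide_line in the frame of index_line between -0.004 and 0.004 m and horizontal distance between ring and nest below 0.005 m and z of ring in the frame of nest between -0.003 and 0.003 m and angle between ring's own z axis and vertical below 0.1 rad and contact force between the fingers and carriage above 3 N and contact force between each of the arm, the fingers and ring below 0.1 N and velocity of joint carriage between -0.01 and 0.01 m/s and contact force between carriage and screwdriver below 0.2 N and contact force between carriage and tweezers below 0.2 N and contact force between carriage and eyeglass below 0.2 N and contact force between carriage and oil_pot below 0.2 N); the arm keeps its last pose, push and grip.
It fails at once if a tool or pot beside the work is pushed more than 25 mm (distance of any of screwdriver, tweezers, eyeglass, oil_pot from where it was at the start of the episode above 0.025 m).
It also fails if it takes over 48 s, if anything falls off the work surface, if the arm or the gripper's body presses on something with over 40 N, if the wrist force passes 120 N, or if a joint passes its speed limit or range.

### The arm

A 6-joint arm with a two-finger parallel gripper is mounted at the origin on the work surface. World frame = base frame: x ahead of the robot, y to its left, z up, the work surface at z = 0. Lengths are in mm, angles in rad, forces in N, time in s.
With the tool pointing down it reaches from about 250 to 775 mm from the base axis. Payload 8.9 kg.
Tool frame: the origin (TCP) lies midway between the tips of the shut fingers; the grasp point (between the pads) lies 19 mm behind it; z points along the fingers, y is the line along which they close (so a half turn about z gives the same grasp; the last joint's range is limited). The gripper opens to 85 mm and grips with 20 to 120 N. Pads are 22 mm wide; open, the fingers measure 114 mm over their backs; the gripper's body (76 mm by 85 mm) begins 54 mm behind the grasp point. The pads swing forward as they close: fully open they stand 13 mm farther back than shut.
Start: joints at [1.146, 0.291, -0.153, 1.127, 0, 1.431], TCP at [148.005, 503.705, 231.305] pointing down, gripper open.
Joint ranges: [-2.52, 2.52], [-0.91, 1.74], [-1.3, 1.37], [-1.96, 2.02], [-1.52, 1.47], [-3.14, 3.14]. Speed limits (rad/s): [2.22, 2.22, 2.79, 3.14, 3.14, 3.14].

### API

Orientations are given as a unit quaternion [x, y, z, w].
In Python, from station import r gives the robot as it stands.
- The arm moves only by the shell command python3 -m handwheel 'ROWS' [OPENING]. ROWS is JSON, a list of rows, each an object with "delta_pos": the shift along the world's x, y, z in m, a list of three; "twist": the turn, a rotation vector about the world's x, y, z in degrees, a list of three. In form: [{"delta_pos": [x, y, z], "twist": [wx, wy, wz]}, ...]. A call has 1 to 20 rows; each row shifts and turns the commanded pose from where the row before left it; what a row does not reach is not made up. A row lasts 1/10 s, in which the tool goes at most 50 mm and 8.59 degrees, less where a joint would pass 70% of its speed; a pose out of reach is approached as far as the arm can. A call with a gripper value outside its range is refused whole. OPENING is the closure, from 0 (fully open) to 1 (shut), set as the call begins (- or left out, the last holds). The fingers move at their own pace and stop on an object; the grip force is fixed at half the most. Time passes only in rows, so rows that do not move let the fingers close. It gives the time, the measured TCP pose, the force, the opening and the grip force at its end, in the units of the state.
- r.get_state(): the state, without advancing time (a new reading comes with each control period).
- r.snapshot(name): name is "side" or "top" or "wrist"; returns a dict with "color" (384x512x3 uint8, red, green, blue), "fx", "fy", "cx", "cy" (pixels), "rvec" (rotation vector, rad) and "tvec" (3), from world to camera coordinates, as OpenCV has them. Camera axes: x right, y down, z forward; pixel columns grow to the right and rows downward; lengths in mm; the calibration is good to about 2 mm. A picture is of the moment at which its call begins. There is no depth.
- r.hand_in(): hands the job in; it is judged then, once.
The state is a dict: "time_s": time; "joints": joint angles; "joint_vel": joint speeds; "tau": joint torques, N m; "eef_pos": TCP position; "eef_rot": TCP orientation; "contact_force": force on the tool from outside, world axes, zero at the start; "ft_torque": the same for the moment, N m; "opening": opening from 0.0 (shut) to 1.0 (fully open); "grasp_force": force on a finger pad.
Only numpy, scipy, OpenCV 4.12 (cv2) and the standard library are available. Lean on these libraries where they do the work, as an engineer would, in place of code of your own. Each camera call takes 0.05 s, during which the arm holds its last target. There are 200 camera calls.

## Working session

There is one attempt and no reset: what is moved stays moved. The work goes in short steps, Python scripts to look and compute and a shell command to move; the robot and the scene stay as the last step left them, time stands still between calls to the robot, and variables do not carry over. Pictures are saved under pics/ and viewed, at most 10 in all, crops included, and the job is handed in when it is done.

```bash
mkdir -p pics; ls; cat > h.py <<'E'
import numpy as np,cv2
from station import r
def snap(n,fn=None):
    s=r.snapshot(n)
    if fn: cv2.imwrite('pics/'+fn,cv2.cvtColor(s['color'],cv2.COLOR_RGB2BGR))
    return s
def ray(s,u,v,z):
    R=cv2.Rodrigues(np.array(s['rvec'],float))[0];t=np.array(s['tvec'],float).ravel()
    c=-R.T@t;d=R.T@np.array([(u-s['cx'])/s['fx'],(v-s['cy'])/s['fy'],1])
    return c+d*(z-c[2])/d[2]
def proj(s,p):
    K=np.array([[s['fx'],0,s['cx']],[0,s['fy'],s['cy']],[0,0,1.]])
    return cv2.projectPoints(np.array(p,float).reshape(-1,1,3),np.array(s['rvec'],float),np.array(s['tvec'],float),K,None)[0].reshape(-1,2)
E
python3 - <<'E'
from h import *
import pickle
a={n:snap(n) for n in('top','side')}
pickle.dump(a,open('s0.pkl','wb'))
for n in a:
    cv2.imwrite(f'pics/{n}0.png',cv2.resize(cv2.cvtColor(a[n]['color'],cv2.COLOR_RGB2BGR),(800,600),interpolation=cv2.INTER_CUBIC))
    R=cv2.Rodrigues(np.array(a[n]['rvec'],float))[0];print(n,-R.T@np.array(a[n]['tvec']),a[n]['fx'])
print(r.get_state())
E
```

```text
pics
top [ 3.16486447e+02 -1.28804213e+00  1.35924074e+03] 497.12396571243136
side [456.56011024 955.09928516 615.9493033 ] 390.9166041703857
{'time_s': 0.1, 'joints': array([ 1.14567364e+00,  2.91252454e-01, -1.54032132e-01,  1.12671626e+00,
       -1.57674467e-05,  1.43152446e+00]), 'joint_vel': array([ 0.00060519, -0.00183782,  0.00194525, -0.00028686, -0.00040811,
        0.00110688]), 'tau': array([ 1.77214737e-03, -5.37975490e+01,  3.31917930e+01,  9.22384526e-03,
       -2.18780510e-04, -9.72796883e-07]), 'eef_pos': array([147.85960847, 503.33864598, 230.78191491]), 'eef_rot': array([ 1.42439271e-01,  9.89803360e-01, -5.80633777e-04, -1.60137537e-04]), 'contact_force': array([-0.0657294 , -0.95262354, -0.20134992]), 'ft_torque': array([-0.00168176,  0.02756144, -0.01296292]), 'grasp_force': 0.0, 'opening': 0.9965142872852273}
```

View pics/top0.png

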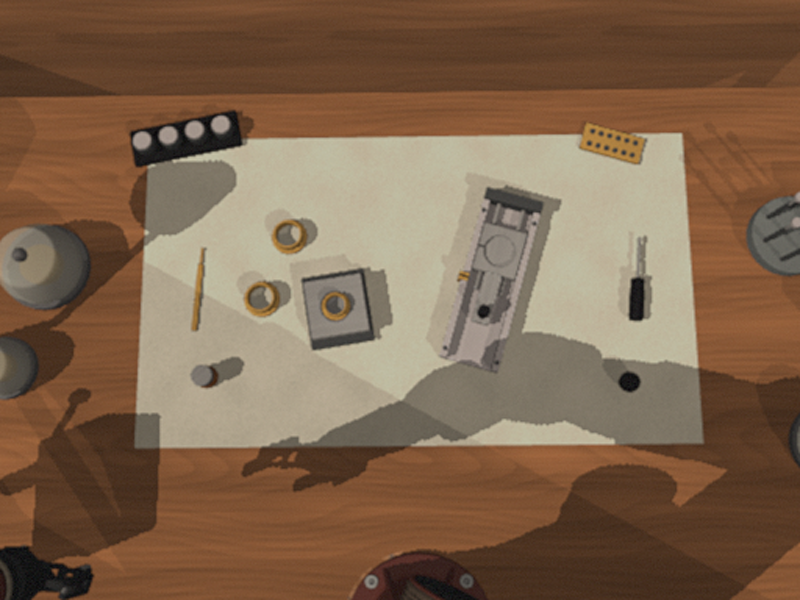

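View pics/side0.png

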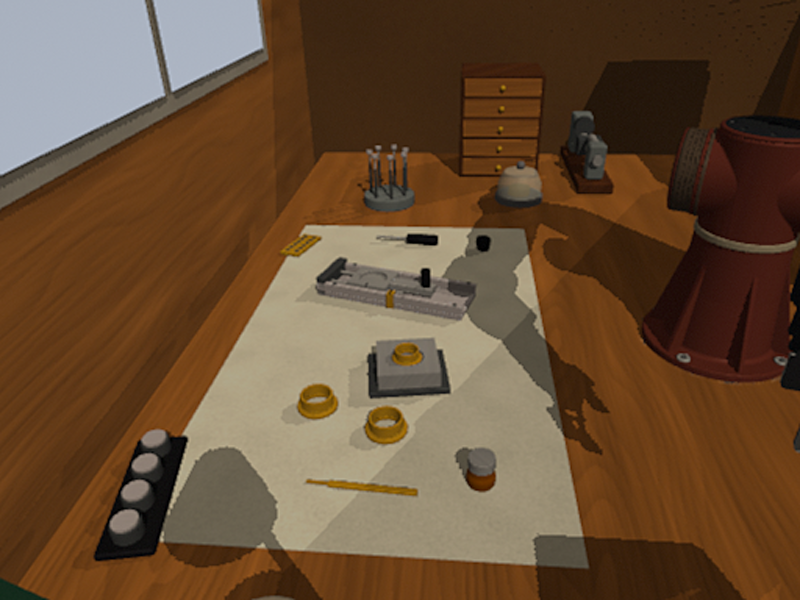

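The top view shows the die at (337,308) and the slide at (497,250), with the knob at (484,311), the clip at (463,276) and the end block at (515,197).
Three things look like the ring: (288,236) and (261,299), both loose on the mat, and (336,306), the one in the die cavity. The last looks smallest and sits in the die, so it fits the description. I'll confirm it in a crop.

```bash
python3 - <<'E'
from h import *
import pickle
a=pickle.load(open('s0.pkl','rb'));s=a['top'];im=s['color']
hsv=cv2.cvtColor(im,cv2.COLOR_RGB2HSV)
c=im[140:250,120:360];cv2.imwrite('pics/crop0.png',cv2.resize(c[:,:,::-1],None,fx=3.3,fy=3.3,interpolation=cv2.INTER_CUBIC))
m=cv2.inRange(hsv,(10,130,60),(28,255,255));m[:,360:]=0;m[:130]=0;m[250:]=0;m[:,:120]=0
# outer outlines of brass blobs
for k in cv2.findContours(m,cv2.RETR_EXTERNAL,cv2.CHAIN_APPROX_NONE)[0]:
    if cv2.contourArea(k)<30: continue
    (u,v),(w,h),_=cv2.minAreaRect(k);print('brass',u,v,w,h,ray(s,u,v,50).round(1),'mm',(np.array([w,h])*1300/497).round())
def P(u,v,z): return ray(s,u*.64-.18,v*.64-.18,z)
for n,u,v,z in[('ring',336,305.5,60),('nest',499,250,34),('knob',484,311,70),('clip',463,276,36),('endL',487,188,40),('endR',543,200,40)]:
    print(n,P(u,v,z).round(1))
E
```

```text
brass 214.5 195.49998474121094 16.970561981201172 16.970561981201172 [538.7 138.5  50. ] mm [44. 44.]
brass 167.5 191.0 20.0 21.0 [552.4 264.8  50. ] mm [52. 55.]
brass 126.14356994628906 189.06434631347656 2.8856077194213867 42.28908157348633 [559.  376.3  50. ] mm [  8. 111.]
brass 185.0 151.0 20.0 20.0 [662.3 219.5  50. ] mm [52. 52.]
ring [537.5 136.5  60. ]
nest [ 637.  -145.5   34. ]
knob [ 523.5 -113.5   70. ]
clip [591.  -81.6  36. ]
endL [ 748.1 -126.9   40. ]
endR [ 724.8 -224.7   40. ]
```

View pics/crop0.png

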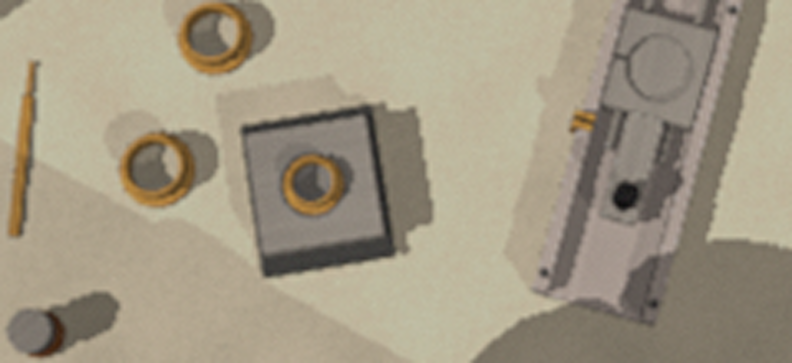

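The crop confirms it: the die ring at (313,184) is about 44 mm across in the picture, and the two loose ones are 52 to 55 mm. The slide's line is at about (620,62) and the clip's at (582,120). The tool's closing axis is already within about 2° of the bed's y axis, so I'll go to the ring with that yaw and look with the wrist camera.

```bash
python3 -m handwheel '[{"delta_pos":[0.028,-0.026,0],"twist":[0,0,0]},{"delta_pos":[0.028,-0.026,0],"twist":[0,0,0]},{"delta_pos":[0.028,-0.026,0],"twist":[0,0,0]},{"delta_pos":[0.028,-0.026,0],"twist":[0,0,0]},{"delta_pos":[0.028,-0.026,0],"twist":[0,0,0]},{"delta_pos":[0.028,-0.026,0],"twist":[0,0,0]},{"delta_pos":[0.028,-0.026,0],"twist":[0,0,0]},{"delta_pos":[0.028,-0.026,0],"twist":[0,0,0]},{"delta_pos":[0.028,-0.026,0],"twist":[0,0,0]},{"delta_pos":[0.028,-0.026,0],"twist":[0,0,0]},{"delta_pos":[0.028,-0.026,0],"twist":[0,0,0]},{"delta_pos":[0.028,-0.026,0],"twist":[0,0,0]},{"delta_pos":[0.028,-0.026,-0.02],"twist":[0,0,0]},{"delta_pos":[0.026,-0.028,-0.03],"twist":[0,0,0]},{"delta_pos":[0,0,0],"twist":[0,0,0]},{"delta_pos":[0,0,0],"twist":[0,0,0]}]' 0
python3 - <<'E'
from h import *
import pickle
s=snap('wrist');pickle.dump(s,open('w1.pkl','wb'));cv2.imwrite('pics/w1.png',s['color'][:,:,::-1]);st=r.get_state();print(st['time_s'],st['eef_pos'],st['eef_rot'])
R=cv2.Rodrigues(np.array(s['rvec'],float))[0];print(-R.T@np.array(s['tvec']),R[2],s['fx'])
E
```

```text
time_s: 1.7
eef_pos: [537.5, 137.0, 180.2]
eef_rot: [0.143, 0.99, -0.0, -0.001]
contact_force: [-0.3, 0.4, 0.7]
opening: 1.002
grasp_force: 0.0
1.75 [537.54272605 137.75842104 181.1417004 ] [ 1.42674715e-01  9.89769462e-01 -6.45335920e-07 -5.80326862e-04]
[474.80441226 156.71105047 323.19877465] [ 0.2504419  -0.07468128 -0.96524689] 271.8446906494513
```

View pics/w1.png

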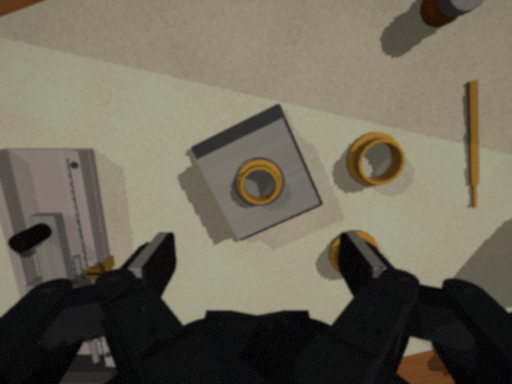

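The wrist view shows the die ring at about (260,182), with the two larger rings at (376,159) and (352,255).

```bash
python3 - <<'E'
from h import *
import pickle
s=pickle.load(open('w1.pkl','rb'));im=s['color'];hsv=cv2.cvtColor(im,cv2.COLOR_RGB2HSV)
m=cv2.inRange(hsv,(8,100,50),(30,255,255))[140:225,220:300]
cs,h=cv2.findContours(m,cv2.RETR_CCOMP,cv2.CHAIN_APPROX_NONE)
for k in cs:
    if len(k)<20: continue
    e=cv2.fitEllipse(k);u,v=e[0][0]+220,e[0][1]+140
    print(len(k),e,(u,v),*[(z,ray(s,u,v,z).round(1)) for z in(40,50,60)])
for c,rad,z in((None,20,60),(None,25,40),(None,17,60)): 
    a=np.linspace(0,6.28,60);p=proj(s,np.c_[538+rad*np.cos(a),137+rad*np.sin(a),z+0*a]);print(rad,z,cv2.fitEllipse(p.astype(np.float32)))
# die corners at z=40
g=cv2.inRange(hsv,(0,0,90),(180,60,190))
for u,v in((193,157),(238,240),(322,203),(282,118)): print(ray(s,u,v,40).round(1))
E
```

```text
130 ((39.122005462646484, 41.48027420043945), (45.15361022949219, 46.20833206176758), 74.39594268798828) (259.1220054626465, 181.48027420043945) (40, array([539.5, 140. ,  40. ])) (50, array([537.2, 140.6,  50. ])) (60, array([534.9, 141.2,  60. ]))
81 ((38.94417190551758, 43.11899948120117), (27.167200088500977, 31.131620407104492), 90.01686096191406) (258.9441719055176, 183.11899948120117) (40, array([541.2, 139.3,  40. ])) (50, array([538.8, 139.9,  50. ])) (60, array([536.5, 140.5,  60. ]))
20 60 ((255.9615936279297, 185.12355041503906), (38.8831787109375, 40.080474853515625), 90.8792953491211)
25 40 ((256.02691650390625, 180.4227752685547), (45.58709716796875, 46.776126861572266), 90.95478820800781)
17 60 ((255.96145629882812, 185.22750854492188), (33.04729461669922, 34.066654205322266), 90.87797546386719)
[494.7  81.2  40. ]
[598.2  97.8  40. ]
[582.2 199.1  40. ]
[483.1 180.6  40. ]
```

Ring centre is about (539.5,140), from the flange ellipse. It measures 50 mm and agrees with the die-corner mean of (539.5,139.7). Descending now.

```bash
python3 -m handwheel '[{"delta_pos":[0.002,0.0025,-0.03],"twist":[0,0,0]},{"delta_pos":[0,0,-0.03],"twist":[0,0,0]},{"delta_pos":[0,0,-0.03],"twist":[0,0,0]},{"delta_pos":[0,0,-0.03],"twist":[0,0,0]},{"delta_pos":[0,0,-0.01],"twist":[0,0,0]},{"delta_pos":[0,0,-0.006],"twist":[0,0,0]},{"delta_pos":[0,0,0],"twist":[0,0,0]},{"delta_pos":[0,0,0],"twist":[0,0,0]}]' 0
python3 -m handwheel '[{"delta_pos":[0,0,0],"twist":[0,0,0]},{"delta_pos":[0,0,0],"twist":[0,0,0]},{"delta_pos":[0,0,0],"twist":[0,0,0]},{"delta_pos":[0,0,0],"twist":[0,0,0]},{"delta_pos":[0,0,0],"twist":[0,0,0]},{"delta_pos":[0,0,0],"twist":[0,0,0]},{"delta_pos":[0,0,0],"twist":[0,0,0]},{"delta_pos":[0,0,0],"twist":[0,0,0]}]' 1
python3 - <<'E'
from h import *
import pickle
s=snap('wrist');pickle.dump(s,open('w2.pkl','wb'));cv2.imwrite('pics/w2.png',s['color'][:,:,::-1])
E
```

```text
time_s: 2.55
eef_pos: [540.9, 140.6, 46.7]
eef_rot: [0.142, 0.99, 0.0, 0.001]
contact_force: [0.4, 1.4, 1.0]
opening: 1.0
grasp_force: 0.0
time_s: 3.35
eef_pos: [540.1, 139.5, 46.3]
eef_rot: [0.143, 0.99, -0.001, 0.0]
contact_force: [-3.3, -3.1, 12.0]
opening: 0.428
grasp_force: 58.6
```

View pics/w2.png

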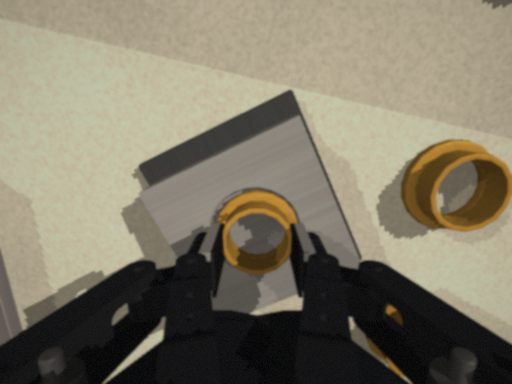

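The pads hold the collar at the ring centre (257,232), at opening 0.43 and 58 N. Lifting now and moving to above the slide: recess at about (637,-145), TCP staying high.

```bash
python3 -m handwheel '[{"delta_pos":[0,0,0.01],"twist":[0,0,0]},{"delta_pos":[0,0,0.02],"twist":[0,0,0]},{"delta_pos":[0,0,0.03],"twist":[0,0,0]},{"delta_pos":[0,0,0.03],"twist":[0,0,0]},{"delta_pos":[0,-0.02,0.01],"twist":[0,0,0]},{"delta_pos":[0.005,-0.03,0],"twist":[0,0,0]},{"delta_pos":[0.005,-0.03,0],"twist":[0,0,0]},{"delta_pos":[0.005,-0.03,0],"twist":[0,0,0]},{"delta_pos":[0.005,-0.03,0],"twist":[0,0,0]},{"delta_pos":[0.005,-0.03,0],"twist":[0,0,0]},{"delta_pos":[0.005,-0.03,0],"twist":[0,0,0]},{"delta_pos":[0.005,-0.01,0],"twist":[0,0,0]},{"delta_pos":[0,0,0],"twist":[0,0,0]},{"delta_pos":[0,0,0],"twist":[0,0,0]},{"delta_pos":[0,0,0],"twist":[0,0,0]}]'
python3 - <<'E'
from h import *
import pickle
s=snap('wrist');s['st']=r.get_state();pickle.dump(s,open('w3.pkl','wb'));cv2.imwrite('pics/w3.png',s['color'][:,:,::-1])
E
```

```text
time_s: 4.9
eef_pos: [574.7, -68.5, 145.3]
eef_rot: [0.142, 0.99, 0.0, -0.0]
contact_force: [0.3, 0.2, -1.6]
opening: 0.43
grasp_force: 60.1
```

View pics/w3.png

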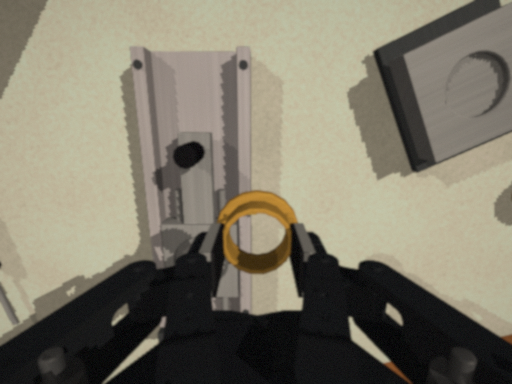

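The wrist view shows the ring held square in the pads at (257,232). It also shows the bed's outer end with screws at (137,65) and (243,65), the knob at (190,154) and the slide block's near edge at about v=224. I'll get the bed frame from these.

```bash
python3 - <<'E'
from h import *
import pickle
s=pickle.load(open('w3.pkl','rb'));im=s['color'];hsv=cv2.cvtColor(im,cv2.COLOR_RGB2HSV);V=hsv[...,2]
print('screws z30',ray(s,137,65,30).round(1),ray(s,243,65,30).round(1),'corners',ray(s,131,48,30).round(1),ray(s,249,47,30).round(1))
m=cv2.inRange(V[125:180,160:225],0,32);k=max(cv2.findContours(m,0,1)[0],key=cv2.contourArea).reshape(-1,2)+[160,125]
print('knob blob',k.min(0),k.max(0))
print(cv2.minAreaRect(k))
R=cv2.Rodrigues(np.array(s['rvec'],float))[0];n=R@[0,0,-1];print('nadir',s['cx']+s['fx']*n[0]/n[2],s['cy']+s['fy']*n[1]/n[2],'axis',R[2])
for u,v in((180,157),(183,157),(186,157)): print('knob',ray(s,u,v,70).round(1))
# rail outer edges: brightness profile along rows
for v in(60,90,120,150,180): print(v,V[v,120:165].tolist())
for v in(60,90,150,190): print(v,V[v,230:262].tolist())
print('slide edge col 205',V[212:240,[172,200]].T.tolist(), ray(s,190,224,34).round(1))
# top camera check
t=pickle.load(open('s0.pkl','rb'))['top'];hv=cv2.cvtColor(t['color'],cv2.COLOR_RGB2HSV)[...,2][185:212,296:322]
kk=max(cv2.findContours(cv2.inRange(hv,0,35),0,1)[0],key=cv2.contourArea);(u,v),w,_=cv2.minAreaRect(kk);print('top knob',u+296,v+185,w,ray(t,u+296,v+185,66).round(1))
E
```

```text
screws z30 [ 440.9 -137.2   30. ] [466.9 -48.3  30. ] corners [ 426.9 -136.9   30. ] [454.7 -39.2  30. ]
knob blob [174 143] [202 167]
((188.5689697265625, 154.6724090576172), (21.354963302612305, 29.15416717529297), 68.19859313964844)
nadir 256.6007948249565 116.20363427531905 axis [ 0.25287762 -0.07337378 -0.96471198]
knob [ 524.7 -117.1   70. ]
knob [ 525.4 -114.8   70. ]
knob [ 526.1 -112.5   70. ]
60 [190, 189, 188, 188, 188, 189, 189, 189, 187, 185, 177, 164, 155, 134, 110, 90, 81, 86, 100, 118, 138, 152, 157, 151, 132, 116, 107, 104, 106, 106, 107, 120, 134, 142, 144, 144, 146, 145, 147, 142, 145, 146, 150, 155, 160]
90 [184, 164, 143, 130, 125, 127, 125, 124, 124, 124, 125, 126, 128, 129, 141, 154, 161, 162, 164, 161, 162, 168, 169, 168, 167, 163, 154, 134, 116, 110, 105, 105, 105, 112, 129, 140, 145, 146, 146, 149, 148, 147, 146, 146, 148]
120 [195, 193, 191, 189, 177, 152, 131, 124, 123, 123, 124, 125, 125, 125, 125, 123, 125, 133, 148, 160, 164, 165, 162, 163, 165, 166, 169, 166, 166, 154, 136, 116, 109, 107, 106, 107, 115, 132, 144, 147, 147, 147, 150, 148, 149]
150 [194,
[... 777 characters left out ...]
90, 88, 87, 90, 91, 93, 109, 139, 160, 169, 170, 167, 167, 168, 169, 170, 170, 168, 160, 149, 157, 172, 178, 180, 180, 179, 176, 174, 173, 172, 172]
190 [89, 88, 88, 90, 88, 89, 91, 91, 107, 132, 146, 150, 146, 146, 144, 140, 139, 143, 146, 143, 138, 142, 150, 153, 152, 153, 151, 152, 153, 154, 155, 160]
slide edge col 205 [[87, 87, 86, 84, 79, 73, 82, 88, 95, 99, 100, 106, 119, 136, 141, 132, 111, 95, 91, 89, 91, 91, 89, 90, 90, 90, 91, 90], [141, 142, 142, 142, 142, 141, 142, 142, 143, 141, 139, 133, 126, 135, 142, 143, 144, 142, 140, 131, 104, 65, 34, 19, 14, 19, 18, 15]] [ 593.  -142.5   34. ]
top knob 309.00000190734863 199.0 (5.366562843322754, 6.260990142822266) [ 523.8 -112.3   66. ]
```

```bash
python3 - <<'E'
from h import *
import pickle
s=pickle.load(open('w3.pkl','rb'))
L=np.array([ray(s,u,v,30)[:2] for u,v in((140.2,90),(143.9,120),(147,150))])
Rr=np.array([ray(s,u,v,30)[:2] for u,v in((243.4,90),(243.6,120),(243.9,150))])
for q in(L,Rr): d=q[-1]-q[0];print('yaw',np.degrees(np.arctan2(d[1],d[0])))
d=L[-1]-L[0]+Rr[-1]-Rr[0];th=np.arctan2(d[1],d[0]);print('mean',np.degrees(th))
for th in(th,np.radians(-14.5),np.radians(-15.5),np.radians(-16.5)):
    x=np.array([np.cos(th),np.sin(th)]);y=np.array([-x[1],x[0]])
    l,rr=(L@y).mean(),(Rr@y).mean();mid=(l+rr)/2
    k=np.array([525.2,-113]);print(np.degrees(th),'spacing',rr-l,'knob off line',k@y-mid,'nest knob-based',(x*(k@x+115)+y*mid).round(1),'edge-based',(x*(ray(s,190,224.5,34)[:2]@x+42)+y*mid).round(1))
# ring in hand: bore top ellipse
im=s['color'];hsv=cv2.cvtColor(im,cv2.COLOR_RGB2HSV)
m=cv2.inRange(hsv,(8,100,40),(30,255,255))[170:290,205:310]
for k in cv2.findContours(m,cv2.RETR_CCOMP,cv2.CHAIN_APPROX_NONE)[0]:
    if len(k)>60: print(cv2.boundingRect(k),cv2.fitEllipse(k))
p=s['st']['eef_pos'];print(p,'TCP',proj(s,p))
for rad,dz in((17,13.5),(20,13.5),(25,-.5)):
    a=np.linspace(0,6.28,60);q=proj(s,np.c_[p[0]+rad*np.cos(a),p[1]+rad*np.sin(a),p[2]+dz+0*a]);print(rad,q.min(0)-[205,170],q.max(0)-[205,170])
E
```

```text
yaw -15.889584432008705
yaw -16.5510514634663
mean -16.220352666096623
-16.220352666096623 spacing 91.85923799240962 knob off line 0.2161079053923629 nest knob-based [ 635.6 -145.3] edge-based [ 636.4 -145.6]
-14.500000000000002 spacing 91.81322988242864 knob off line -0.5972407943080569 nest knob-based [ 636.7 -141.2] edge-based [ 637.2 -141.4]
-15.5 spacing 91.85005028112698 knob off line -0.1244790738835917 nest knob-based [ 636.1 -143.6] edge-based [ 636.8 -143.8]
-16.5 spacing 91.85889226473829 knob off line 0.3483205640726439 nest knob-based [ 635.4 -146. ] edge-based [ 636.2 -146.3]
(12, 20, 81, 84) ((51.56522750854492, 60.86127471923828), (76.30844116210938, 83.9395751953125), 0.9675507545471191)
(24, 42, 58, 44) ((52.207061767578125, 63.572914123535156), (41.9991455078125, 55.6939697265625), 89.95613861083984)
[574.74052238 -68.49674455 145.35641897] TCP [[254.92777066 236.05694747]]
17 [17.25832207 46.50114854] [ 82.27279182 105.69485518]
20 [11.50613732 40.90505646] [ 88.00542716 110.57148742]
25 [ 6.23338642 23.71165166] [ 93.57250601 104.23355091]
```

```bash
python3 - <<'E'
from h import *
import pickle
from scipy.optimize import least_squares
s=pickle.load(open('w3.pkl','rb'));p=s['st']['eef_pos']
a=np.linspace(0,2*np.pi,180)
def c(q,rad,z): return proj(s,np.c_[q[0]+rad*np.cos(a),q[1]+rad*np.sin(a),z+0*a])-[205,170]
def f(q):
    fl,co,bt,bb=c(q,25,q[2]-14),c(q,20,q[2]),c(q,17,q[2]),c(q,17,q[2]-20)
    return np.array([fl[:,1].min()-20,co[:,1].max()-103.5,bt[:,1].min()-42.5,bb[:,1].max()-85.5,bb[:,0].min()-24.5,bb[:,0].max()-81.5])
q=least_squares(f,[p[0],p[1],p[2]+13]);print(q.x-p,q.fun.round(1))
E
```

```text
[-0.36681991  1.98618245  9.95591092] [ 0.4  1.9 -0.1 -2.5  0.4 -0.4]
```

```bash
python3 -m handwheel '[{"delta_pos":[0.0155,-0.0195,0],"twist":[0,0,0]},{"delta_pos":[0.0155,-0.0195,0],"twist":[0,0,0]},{"delta_pos":[0.0155,-0.0195,0],"twist":[0,0,0]},{"delta_pos":[0.0155,-0.0195,0],"twist":[0,0,0]},{"delta_pos":[0,0,-0.03],"twist":[0,0,0]},{"delta_pos":[0,0,-0.03],"twist":[0,0,0]},{"delta_pos":[0,0,-0.02],"twist":[0,0,0]},{"delta_pos":[0,0,-0.01],"twist":[0,0,0]},{"delta_pos":[0,0,0],"twist":[0,0,0]},{"delta_pos":[0,0,0],"twist":[0,0,0]},{"delta_pos":[0,0,0],"twist":[0,0,0]}]'
python3 - <<'E'
from h import *
import pickle
a={n:snap(n) for n in('wrist','side')};pickle.dump(a,open('w4.pkl','wb'))
w=a['wrist']['color'][100:300,120:400];d=a['side']['color'][140:240,190:330]
o=np.vstack([cv2.resize(w,(500,357)),cv2.resize(d,(340,243),interpolation=2) if 0 else cv2.resize(d,(500,240))])
cv2.imwrite('pics/w4.png',o[:,:,::-1])
E
```

```text
time_s: 6.05
eef_pos: [638.0, -147.9, 56.8]
eef_rot: [0.142, 0.99, -0.0, 0.001]
contact_force: [0.7, -0.1, -0.4]
opening: 0.428
grasp_force: 60.1
```

View pics/w4.png

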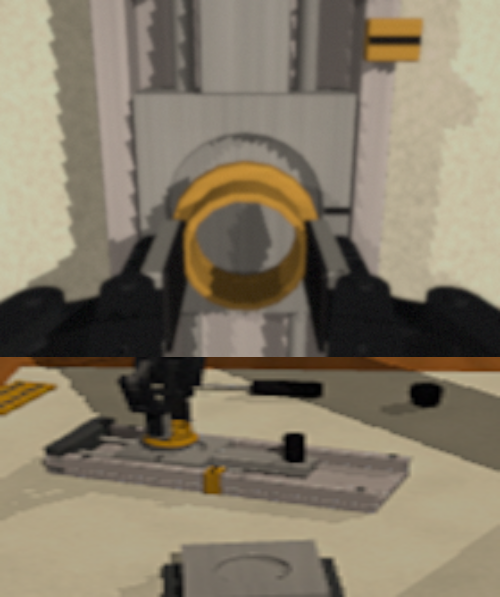

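The view shows the slide block at u=133–357 and the ring collar at u=184–308, so the ring is centred sideways. The slide line is at (336,211) and the clip line at (395,40). Checking fore and aft.

```bash
python3 - <<'E'
from h import *
import pickle
s=pickle.load(open('w4.pkl','rb'))['wrist'];k=1/1.786
th=np.radians(-16.3);x=np.array([np.cos(th),np.sin(th)]);y=np.array([-x[1],x[0]])
def B(u,v,z):
    p=ray(s,120+u*k,100+v*k,z)[:2];return np.array([p@x,p@y]).round(1)
print('TCP',x@[638,-147.9],y@[638,-147.9])
print('slide line outer',B(352,211,34),'clip inner',B(369,40,36))
print('recess near edge+28',B(246,135,34)+[28,0],'slide near edge+42',B(246,93,34)+[42,0],'slide L/R mid',(B(133,100,34)+B(357,100,34))/2)
print('ring from flange near',B(246,162,50.5)+[25,0],'bore top near',B(246,195,64.5)+[17,0],'collar far',B(246,308,64.5)-[20,0],'collar L/R',(B(184,245,64.5)+B(308,245,64.5))/2)
E
```

```text
TCP 653.8663825295538 37.110157608332486
slide line outer [651.9  77.3] clip inner [591.5  79. ]
recess near edge+28 [651.6  38.8] slide near edge+42 [651.   38.8] slide L/R mid [611.35  38.45]
ring from flange near [653.8  38.7] bore top near [652.   38.7] collar far [652.6  38.7] collar L/R [651.    38.65]
```

Ring is 1 mm too far along +x and sideways is fine. The travel needed is about 60 mm, which is within 40–65. Lowering.

```bash
python3 -m handwheel '[{"delta_pos":[-0.001,0,-0.005],"twist":[0,0,0]},{"delta_pos":[0,0,-0.004],"twist":[0,0,0]},{"delta_pos":[0,0,-0.003],"twist":[0,0,0]},{"delta_pos":[0,0,-0.002],"twist":[0,0,0]},{"delta_pos":[0,0,0],"twist":[0,0,0]},{"delta_pos":[0,0,0],"twist":[0,0,0]}]'
python3 -m handwheel '[{"delta_pos":[0,0,-0.002],"twist":[0,0,0]},{"delta_pos":[0,0,-0.001],"twist":[0,0,0]},{"delta_pos":[0,0,0],"twist":[0,0,0]},{"delta_pos":[0,0,0],"twist":[0,0,0]}]'
```

```text
time_s: 6.75
eef_pos: [636.0, -147.8, 41.2]
eef_rot: [0.142, 0.99, 0.0, -0.0]
contact_force: [0.3, -0.7, 0.1]
opening: 0.425
grasp_force: 60.1
time_s: 7.15
eef_pos: [636.4, -147.9, 40.3]
eef_rot: [0.142, 0.99, -0.0, 0.001]
contact_force: [-5.6, 2.3, 16.5]
opening: 0.425
grasp_force: 62.0
```

Contact came at exactly the floor height, so the ring is seated. Releasing and rising.

```bash
python3 -m handwheel '[{"delta_pos":[0,0,0.001],"twist":[0,0,0]},{"delta_pos":[0,0,0],"twist":[0,0,0]},{"delta_pos":[0,0,0],"twist":[0,0,0]},{"delta_pos":[0,0,0],"twist":[0,0,0]},{"delta_pos":[0,0,0],"twist":[0,0,0]},{"delta_pos":[0,0,0],"twist":[0,0,0]},{"delta_pos":[0,0,0.02],"twist":[0,0,0]},{"delta_pos":[0,0,0.03],"twist":[0,0,0]},{"delta_pos":[0,0,0.03],"twist":[0,0,0]},{"delta_pos":[-0.02,0.006,0.03],"twist":[0,0,0]},{"delta_pos":[-0.03,0.008,0],"twist":[0,0,0]},{"delta_pos":[-0.03,0.01,0],"twist":[0,0,0]},{"delta_pos":[-0.03,0.008,0],"twist":[0,0,0]},{"delta_pos":[0,0,0],"twist":[0,0,0]},{"delta_pos":[0,0,0],"twist":[0,0,0]},{"delta_pos":[0,0,0],"twist":[0,0,0]}]' 0
python3 - <<'E'
from h import *
import pickle
a={n:snap(n) for n in('wrist','top')};pickle.dump(a,open('w5.pkl','wb'))
w=a['wrist']['color'];d=a['top']['color'][110:250,260:370]
o=np.hstack([w,cv2.resize(d,(288,366),interpolation=2) if 0 else cv2.resize(d,(286,384))])
cv2.imwrite('pics/w5.png',o[:,:,::-1])
E
```

```text
time_s: 8.75
eef_pos: [527.1, -116.2, 149.6]
eef_rot: [0.142, 0.99, -0.0, 0.001]
contact_force: [0.2, 0.3, 0.5]
opening: 0.999
grasp_force: 0.0
```

View pics/w5.png

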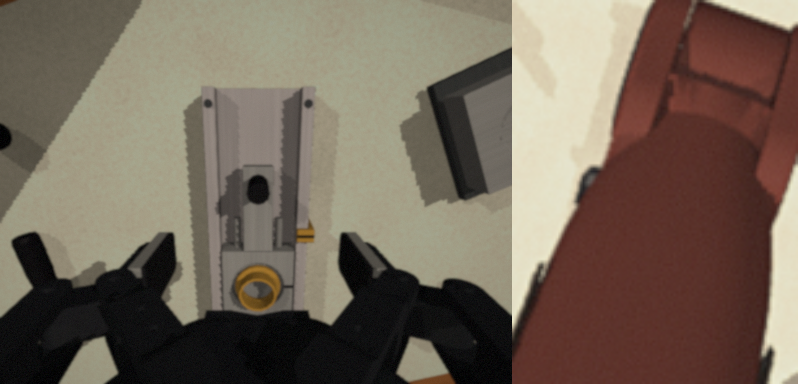

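The ring lies in the recess at (258,288), the slide is home and the knob is at (258,188). From the placing pose the knob should be at about (526,-115.6). Descending and pinching.

```bash
python3 -m handwheel '[{"delta_pos":[-0.001,0.0005,-0.03],"twist":[0,0,0]},{"delta_pos":[0,0,-0.03],"twist":[0,0,0]},{"delta_pos":[0,0,-0.025],"twist":[0,0,0]},{"delta_pos":[0,0,-0.015],"twist":[0,0,0]},{"delta_pos":[0,0,-0.006],"twist":[0,0,0]},{"delta_pos":[0,0,0],"twist":[0,0,0]},{"delta_pos":[0,0,0],"twist":[0,0,0]}]' 0
python3 -m handwheel '[{"delta_pos":[0,0,0],"twist":[0,0,0]},{"delta_pos":[0,0,0],"twist":[0,0,0]},{"delta_pos":[0,0,0],"twist":[0,0,0]},{"delta_pos":[0,0,0],"twist":[0,0,0]},{"delta_pos":[0,0,0],"twist":[0,0,0]},{"delta_pos":[0,0,0],"twist":[0,0,0]},{"delta_pos":[0,0,0],"twist":[0,0,0]},{"delta_pos":[0,0,0],"twist":[0,0,0]},{"delta_pos":[0,0,0],"twist":[0,0,0]},{"delta_pos":[0,0,0],"twist":[0,0,0]}]' 1
```

```text
time_s: 9.55
eef_pos: [525.7, -115.5, 43.9]
eef_rot: [0.142, 0.99, -0.0, 0.0]
contact_force: [0.1, -0.2, 0.3]
opening: 1.002
grasp_force: 0.0
time_s: 10.55
eef_pos: [525.3, -114.8, 43.7]
eef_rot: [0.142, 0.99, 0.0, 0.0]
contact_force: [-0.6, 3.1, 5.1]
opening: 0.214
grasp_force: 58.4
```

Knob pinched, at opening 0.21 for a 20 mm knob. Pulling gently by 50 mm first.

```bash
python3 -m handwheel '[{"delta_pos":[-0.00096,0.00028,0],"twist":[0,0,0]},{"delta_pos":[-0.0019,0.00056,0],"twist":[0,0,0]},{"delta_pos":[-0.0029,0.00084,0],"twist":[0,0,0]},{"delta_pos":[-0.0038,0.0011,0],"twist":[0,0,0]},{"delta_pos":[-0.0038,0.0011,0],"twist":[0,0,0]},{"delta_pos":[-0.0038,0.0011,0],"twist":[0,0,0]},{"delta_pos":[-0.0038,0.0011,0],"twist":[0,0,0]},{"delta_pos":[-0.0038,0.0011,0],"twist":[0,0,0]},{"delta_pos":[-0.0038,0.0011,0],"twist":[0,0,0]},{"delta_pos":[-0.0038,0.0011,0],"twist":[0,0,0]},{"delta_pos":[-0.0038,0.0011,0],"twist":[0,0,0]},{"delta_pos":[-0.0038,0.0011,0],"twist":[0,0,0]},{"delta_pos":[-0.0038,0.0011,0],"twist":[0,0,0]},{"delta_pos":[-0.0029,0.00084,0],"twist":[0,0,0]},{"delta_pos":[-0.0019,0.00056,0],"twist":[0,0,0]},{"delta_pos":[-0.00096,0.00028,0],"twist":[0,0,0]},{"delta_pos":[0,0,0],"twist":[0,0,0]},{"delta_pos":[0,0,0],"twist":[0,0,0]}]'
python3 - <<'E'
from h import *
import pickle
a={n:snap(n) for n in('wrist','side')};pickle.dump(a,open('w6.pkl','wb'))
w=a['wrist']['color'][180:340,130:390];d=a['side']['color'][150:220,190:320]
cv2.imwrite('pics/w6.png',np.vstack([cv2.resize(w,(520,320)),cv2.resize(d,(520,280))])[:,:,::-1])
E
```

```text
time_s: 12.35
eef_pos: [478.0, -100.9, 43.8]
eef_rot: [0.142, 0.99, 0.001, 0.002]
contact_force: [9.4, 3.7, -2.4]
opening: 0.214
grasp_force: 58.7
```

View pics/w6.png

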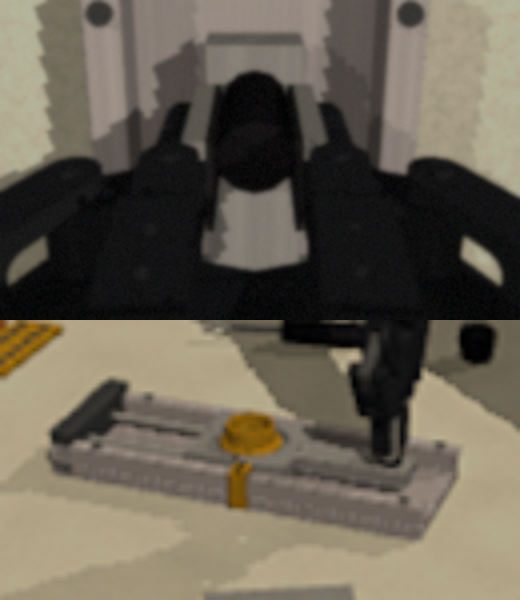

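The knob is held against about 10 N after 49.3 mm of travel, and the ring is still in the recess at (250,432). I'll refine the total travel from both earlier wrist views by finding the dark lines to sub-pixel.

```bash
python3 - <<'E'
from h import *
import pickle
th=np.radians(-16.3);x=np.array([np.cos(th),np.sin(th)])
for f,sl,cl in(('w4.pkl',(308,316,210,226),(328,352,112,133)),('w5.pkl',(283,290,280,294),(299,312,228,243))):
    s=pickle.load(open(f,'rb'))['wrist'];g=s['color'].astype(float)
    out=[]
    for (a,b,c,d),z in((sl,34),(cl,36)):
        p=g[c:d,a:b].mean(2).mean(1);i=p[3:-3].argmin()+3
        w=np.clip(np.median(p)-p,0,None);w[:max(i-2,0)]=0;w[i+3:]=0
        v=c+(w*np.arange(len(p))).sum()/w.sum();print(f,p.round().astype(int).tolist(),round(v,2))
        out.append(ray(s,(a+b)/2,v,z)[:2]@x)
    print('travel',out[0]-out[1])
E
```

```text
w4.pkl [132, 132, 129, 127, 123, 107, 69, 35, 32, 51, 81, 106, 114, 115, 114, 114] 217.87
w4.pkl [122, 120, 120, 120, 121, 121, 117, 101, 66, 33, 23, 29, 53, 86, 111, 120, 121, 121, 121, 120, 116] 122.08
travel 60.387766174974104
w5.pkl [106, 105, 104, 101, 90, 66, 45, 53, 76, 89, 93, 94, 95, 96] 286.31
w5.pkl [92, 86, 93, 99, 101, 99, 89, 65, 42, 53, 80, 96, 100, 100, 105] 236.23
travel 60.32095765955785
```

Both views give 60.35 mm, so 11 mm remain.

```bash
python3 -m handwheel '[{"delta_pos":[-0.001,0.0003,0],"twist":[0,0,0]},{"delta_pos":[-0.0019,0.0006,0],"twist":[0,0,0]},{"delta_pos":[-0.0024,0.0007,0],"twist":[0,0,0]},{"delta_pos":[-0.0024,0.0007,0],"twist":[0,0,0]},{"delta_pos":[-0.0019,0.0005,0],"twist":[0,0,0]},{"delta_pos":[-0.001,0.0003,0],"twist":[0,0,0]},{"delta_pos":[0,0,0],"twist":[0,0,0]},{"delta_pos":[0,0,0],"twist":[0,0,0]},{"delta_pos":[0,0,0],"twist":[0,0,0]}]'
python3 - <<'E'
from h import *
import pickle
a={n:snap(n) for n in('side','top')};pickle.dump(a,open('w7.pkl','wb'))
d=a['side']['color'][158:200,220:290]
cv2.imwrite('pics/w7.png',cv2.resize(d,(770,462),interpolation=cv2.INTER_CUBIC)[:,:,::-1])
p=r.get_state()['eef_pos'];x=np.array([.9598,-.2807]);print(p,'travel',x@([525.3,-114.8]-p[:2]))
E
```

```text
time_s: 13.35
eef_pos: [467.7, -97.9, 43.8]
eef_rot: [0.142, 0.99, 0.001, 0.003]
contact_force: [10.8, 3.7, -5.5]
opening: 0.211
grasp_force: 58.7
[467.7493162  -97.83672986  43.81906294] travel 59.99873624351855
```

View pics/w7.png

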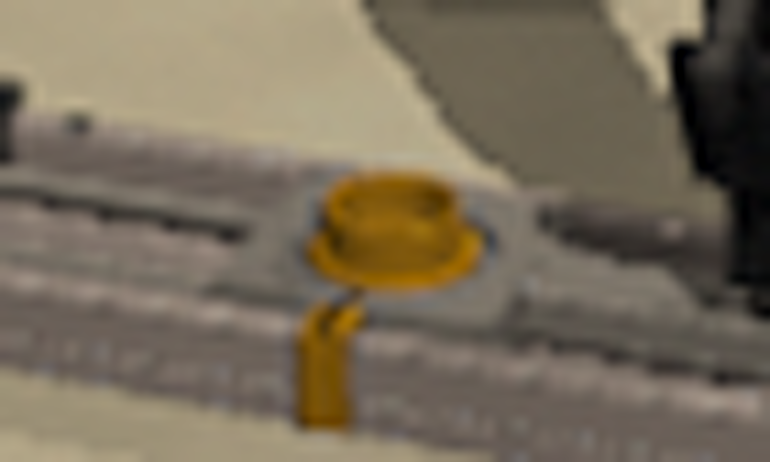

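The slide line (353,298) runs straight into the clip line (330,320), so they're aligned. I'll check the ring's seating height against its projected outline.

```bash
python3 - <<'E'
from h import *
import pickle
s=pickle.load(open('w7.pkl','rb'))['side'];hsv=cv2.cvtColor(s['color'],cv2.COLOR_RGB2HSV)
m=cv2.inRange(hsv,(8,130,50),(30,255,255));m[:158]=0;m[184:]=0;m[:,:245]=0;m[:,268:]=0
v,u=np.nonzero(m);print('meas u',u.min(),u.max(),'v',v.min(),v.max())
th=np.radians(-16.3);x=np.array([np.cos(th),np.sin(th)]);n=np.array([636,-147.])-60*x
a=np.linspace(0,6.28,90)
for h in(0,3,6):
    P=[proj(s,np.c_[n[0]+q*np.cos(a),n[1]+q*np.sin(a),z+h+0*a]) for q,z in((20,48),(25,34))]
    print(h,'collar',P[0].min(0).round(1),P[0].max(0).round(1),'flange',P[1].min(0).round(1),P[1].max(0).round(1))
E
```

```text
meas u 248 263 v 174 183
0 collar [249.3 173.3] [262.  179.2] flange [247.8 176.5] [263.6 183.9]
3 collar [249.2 172.5] [262.  178.3] flange [247.8 175.7] [263.6 183.1]
6 collar [249.2 171.6] [261.9 177.5] flange [247.8 174.8] [263.6 182.2]
```

The outline fits a seated ring (height offset 0) at the expected place. Handing in.

```bash
python3 -c "
from station import r
print(r.hand_in())"
```

```text
the job is handed in; nothing more can be done
None
```

The ring lies seated in the slide's recess, the slide is pulled about 60 mm to the clip's line and still held by the knob, and the job is handed in; no verdict came back.

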